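Nip down the pressure pot lid with one turn of its hand wheel

TASK

The lid of the resin-curing pressure pot is only finger-tight. Push the hand wheel on top of it round clockwise (seen from above) by its upright handle, with the fingertips and without gripping it, through exactly one full turn so that the handle comes back to where it started, never past it by more than a touch, and then take the hand away. Leave everything else on the bench standing where it is.

Things in the scene. Friction and masses are not known exactly. Their poses are not given: they have to be found in the camera images.
- pot: Low round aluminium pressure pot, 188 mm across with a 210 mm flange and lid, on a 220 x 220 mm grey steel base plate screwed to the bench (it cannot shift). A bright steel yoke, 36 mm wide, bridges the lid in the pot's y direction up to z = 162 mm; a gauge sticks out towards the pot's -x. Origin: on the bench under the pot's centre, directly below the wheel's axis.
- wheel_centre (a point): Centre of the aluminium hand wheel on top of the pot, on its vertical axis and at the mid height of its rim, about 190 mm above the bench. Three-spoked wheel, 162 mm outer diameter, rim 15 mm thick (its top is 8 mm above this point); the hub's top, 16 mm above this point, is the highest part besides the handle.
- handle: The upright black plastic handle standing on the wheel's rim: round, 16 mm thick at its foot and 21 mm over its upper half, 58 mm tall, its axis 72 mm from the wheel's axis. Origin: centre of its underside, 10 mm above wheel_centre (about 200 mm above the bench); it spins freely about its own upright axis (z), so its yaw means nothing. The start direction of the handle about the wheel is anything.
- handle_mid (a point): Point on the handle's axis 30 mm above its underside (28 mm below its top).
- wheel (a joint): Angle the wheel has turned from where it was found, rad: 0 at the start, growing clockwise seen from above (tightening), 6.283 = one full turn. It turns stiffly: a steady push of about 5 to 8 N on the handle keeps it going, it stays where it is left, and there is no stop at one turn. Wheel, handle and lid sink 3 mm per turn.
- resin_bottle: White closed resin bottle, 64 mm diameter, 150 mm tall, standing loose beside the pot; leave alone. Origin: centre of its underside.
- hardener_jar: Amber hardener jar with a black cap, 50 mm diameter, 75 mm tall, loose; leave alone. Origin: centre of its underside.
- mixing_cup: Paper mixing cup, 72 mm across the rim, 75 mm tall, loose and light; leave alone. Origin: centre of its underside.
- slide_box: Grey plastic box for microscope slides, 102 x 84 x 34 mm, loose; leave alone. Origin: centre of its underside.
- petri_dish: Clear closed Petri dish, 94 mm across, 15 mm high, loose and light; leave alone. Origin: centre of its underside.
- mount_a: Cured amber resin mount, 30 mm diameter, 22 mm high, loose; leave alone. Origin: centre of its underside.
- mount_b: A second such resin mount, 30 mm diameter, 22 mm high, loose; leave alone. Origin: centre of its underside.

How it is judged:
On the way, in this order (a step that is already met when the one before it is completed fails the run):
1. The wheel is about a quarter to a half round, driven by a finger on its handle (value of joint wheel between 1.2 and 3 rad and contact force between the fingers and handle above 0.5 N).
2. The wheel is past half round, still driven by a finger on its handle (value of joint wheel between 3.3 and 4.4 rad and contact force between the fingers and handle above 0.5 N).
3. The wheel is past three quarters round, still driven by a finger on its handle (value of joint wheel between 4.7 and 6.2 rad and contact force between the fingers and handle above 0.5 N).
At the end, for the whole second after the job is handed in: The wheel stands still at one full turn clockwise from where it was found, within 0.2 rad (11 degrees) either way, and every loose thing is within 15 mm of where it stood (value of joint wheel between 6.083 and 6.483 rad and velocity of joint wheel between -0.05 and 0.05 rad/s and distance of each of resin_bottle, hardener_jar, mixing_cup, slide_box, petri_dish, mount_a, mount_b from where it was at the start of the episode below 0.015 m); the robot touches nothing.
It fails at once if the wheel is turned past one full turn by more than 0.35 rad (value of joint wheel above 6.633 rad).
It fails at once if the wheel is turned the wrong way (loosened) by more than 0.35 rad (value of joint wheel below -0.35 rad).
It fails at once if the handle is gripped or forced (over 35 N between fingers and handle) (contact force between the fingers and handle above 35 N).
It fails at once if a loose thing on the bench is lifted or shoved more than 15 mm (distance of any of resin_bottle, hardener_jar, mixing_cup, slide_box, petri_dish, mount_a, mount_b from where it was at the start of the episode above 0.015 m).
It also fails if it takes over 54 s, if anything falls off the work surface, if the arm or the gripper's body presses on something with over 40 N, if the wrist force passes 120 N, or if a joint passes its speed limit or range.

ROBOT

A 6-joint arm with a two-finger parallel gripper is mounted at the origin on the work surface. World frame = base frame: x ahead of the robot, y to its left, z up, the work surface at z = 0. Lengths are in m, angles in rad, forces in N, time in s.
With the tool pointing down it reaches from about 0.35 to 1 m from the base axis. Payload 7.1 kg.
Tool frame: the origin (TCP) lies between the finger pads; the fingertips stand 22 mm ahead of it and the grasp point (between the pads) lies 3 mm ahead of it; z points along the fingers, y is the line along which they close (so a half turn about z gives the same grasp; the last joint's range is limited). The gripper opens to 85 mm and grips with 20 to 120 N. Pads are 22 mm wide; open, the fingers measure 114 mm over their backs; the gripper's body (76 mm by 85 mm) begins 54 mm behind the grasp point. The pads swing forward as they close: fully open they stand 13 mm farther back than shut.
Start: joints at [1.18, 0.423, 1.63, -0, 1.089, -0.019], TCP at [0.227, 0.582, 0.253] pointing down, gripper open.
Joint ranges: [-3, 3], [-0.9, 2.11], [0.09, 2.58], [-1.31, 4.45], [0.11, 2.69], [-2.54, 2.54]. Speed limits (rad/s): [2.39, 2.39, 3.01, 3.14, 3.14, 3.14].

INTERFACE

Orientations are given as a rotation vector (axis times angle).
In Python, from rig import manip gives the robot as it stands. The module is installed in compiled form; this text tells all that it offers. Calls block until the motion is done:
- manip.move_to(position, orientation): joint-space move of the TCP to a pose.
- manip.servo_line(position, orientation=None, rate=0.15): straight line of the TCP; orientation=None keeps the orientation; rate is the mean speed in m/s.
- manip.set_joints(angles): joint-space move.
- manip.command_gripper(opening, f_grip=None): finger opening in m; f_grip is the grip in N (None keeps the last); returns when the fingers have stopped.
- manip.hold(seconds).
- manip.solve_ik(position, orientation): joint angles nearest the present ones, or None.
- manip.camera(name): name is "side" or "top"; returns a dict with "image" (420x560x3 uint8, red, green, blue), "fx", "fy", "cx", "cy" (pixels), "cam_to_world" (4x4, takes a point from camera to world coordinates). Camera axes: x right, y down, z forward; pixel columns grow to the right and rows downward; lengths in m; the calibration is good to about 2 mm. A picture is of the moment at which its call begins. There is no depth.
A pose or a line that the arm cannot do raises manip.IKError and nothing moves.
- manip.sign_off(): hands the job in; it is judged then, once.
Readings, each from a call of its own:
- manip.get_time(): time.
- manip.get_joint_positions(): joint angles.
- manip.get_joint_vel(): joint speeds.
- manip.get_tau(): joint torques, N m.
- manip.get_position(): TCP position.
- manip.get_ee_rot(): TCP orientation.
- manip.get_contact_force(): force on the tool from outside, world axes, zero at the start.
- manip.get_torque(): the same for the moment, N m.
- manip.get_width(): finger opening in m.
- manip.get_grip_force(): force on a finger pad.
Only numpy, scipy, OpenCV 4.12 (cv2) and the standard library are available. Lean on these libraries where they do the work, as an engineer would, in place of code of your own. Each camera call takes 0.05 s, during which the arm holds its last target. There are 200 camera calls.

## Working session

There is one attempt and no reset: what is moved stays moved. The work goes in short steps, each a Python script; the robot and the scene stay as the last script left them, time stands still between calls to the robot, and variables do not carry over. Pictures are saved under pics/ and viewed, at most 10 in all, crops included, and the job is handed in when it is done.

```bash
mkdir -p pics
python3 - <<'E'
from rig import manip
import cv2,numpy as np
np.set_printoptions(precision=4,suppress=True)
for n in("top","side"):
    c=manip.camera(n); cv2.imwrite(f"pics/{n}0.png",c["image"][:,:,::-1]); print(n,c["fx"],c["fy"],c["cx"],c["cy"]);print(c["cam_to_world"])
print(manip.get_ee_rot(),manip.get_time(),manip.get_width())
E
```

```text
top 397.5691670380038 397.5691670380038 284.6136271594335 214.8261050437877
[[-0.008  -0.9903  0.1388  0.4794]
 [-0.9992  0.0024 -0.0408  0.071 ]
 [ 0.0401 -0.139  -0.9895  0.9108]
 [ 0.      0.      0.      1.    ]]
side 409.13400335640307 409.13400335640307 279.39944577709986 213.85920156599383
[[ 0.9984 -0.0231  0.0515  0.543 ]
 [-0.0541 -0.6523  0.756  -0.6251]
 [ 0.0162 -0.7576 -0.6526  0.7407]
 [ 0.      0.      0.      1.    ]]
[-0.5806 -3.0872  0.0022] 0.1 0.08521125320199957
```

View pics/top0.png

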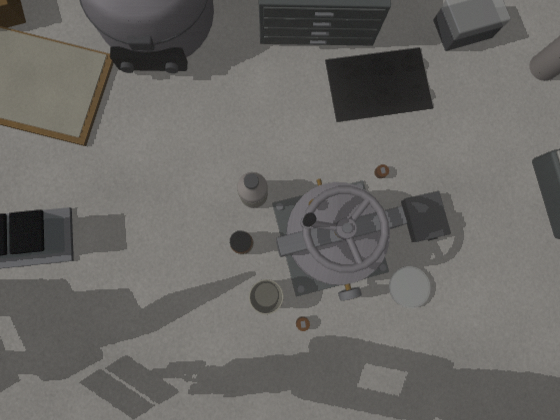

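View pics/side0.png

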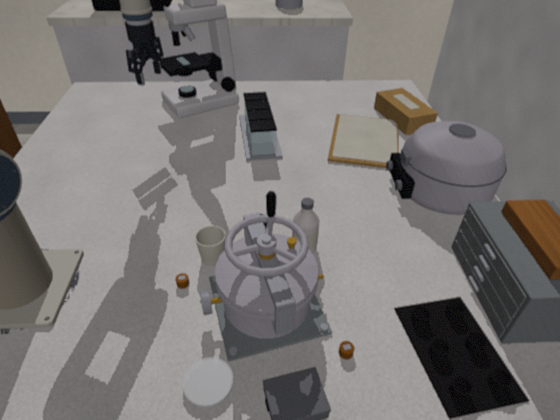

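The top view shows the wheel hub at about (346,229) px and the dark handle top at about (309,220). In the side view the handle is at (271,205) and the hub at about (267,240). Next I'll cast rays for both points.

```bash
cat > h.py <<'E'
from rig import manip
import cv2,numpy as np
from scipy.spatial.transform import Rotation as R
np.set_printoptions(precision=4,suppress=True)
def ray(c,u,v):
    M=np.array(c["cam_to_world"]); d=M[:3,:3]@[(u-c["cx"])/c["fx"],(v-c["cy"])/c["fy"],1]
    return M[:3,3],d
def plane(c,u,v,z):
    o,d=ray(c,u,v); return o+d*(z-o[2])/d[2]
def two(a,b):
    (o1,d1),(o2,d2)=a,b
    s=np.linalg.lstsq(np.c_[d1,-d2],o2-o1,rcond=None)[0]
    p,q=o1+d1*s[0],o2+d2*s[1]; return (p+q)/2,np.linalg.norm(p-q)
def dark(c,box,thr=45):
    x0,y0,x1,y1=box; m=(c["image"][y0:y1,x0:x1].max(2)<thr).astype(np.uint8)
    n,l,st,ce=cv2.connectedComponentsWithStats(m); i=1+np.argmax(st[1:,4])
    return ce[i]+[x0,y0],st[i]+[x0,y0,0,0,0]
E
python3 - <<'E'
from h import *
t,s=manip.camera("top"),manip.camera("side")
ht,bt=dark(t,(295,205,325,235)); hs,bs=dark(s,(255,180,290,222)); print(ht,bt,hs,bs)
print("handle two-view",two(ray(t,*ht),ray(s,*hs)))
print("handle top view z=.23/.25",plane(t,*ht,.23),plane(t,*ht,.25), "side z=.23",plane(s,*hs,.23))
print("hub",plane(t,346,229,.206),plane(s,267,240,.206),two(ray(t,346,229),ray(s,267,240)))
a=cv2.resize(t["image"][170:290,280:410],None,fx=4,fy=4,interpolation=cv2.INTER_CUBIC)
cv2.imwrite("pics/crop.png",a[:,:,::-1])
E
```

```text
[309.2672 219.431 ] [303 213  13  13 116] [270.5385 204.0275] [267 192   8  25 182]
handle two-view (array([0.5674, 0.    , 0.2273]), np.float64(0.0005381841541950606))
handle top view z=.23/.25 [0.5668 0.0003 0.23  ] [0.5642 0.0024 0.25  ] side z=.23 [ 0.5675 -0.0032  0.23  ]
hub [ 0.5524 -0.068   0.206 ] [ 0.5581 -0.0793  0.206 ] (array([ 0.5559, -0.0698,  0.1963]), np.float64(0.0050272500863263285))
```

View pics/crop.png

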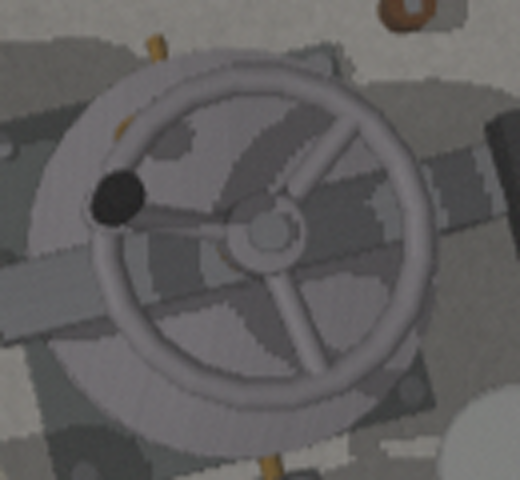

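Hub and handle are 70.5 mm apart (expected 72), and the handle's height is right too. The centre is at about (0.554, -0.070) and the handle at about (0.567, 0.000). I'll push in two half turns, turning the tool with the wheel, with a wrist flip between them. First I'll check IK.

```bash
cat >> h.py <<'E'
C=np.array([.554,-.0702]); A0=np.arctan2(.0705,.0130); RAD=.072; Z=.247; ZUP=.315
def pose(th,lag,sgn,z=Z):
    """finger pose lagging a handle that has turned by th; tool x tangential (sgn flips by half a turn)"""
    a=A0-th+lag; p=np.r_[C+RAD*np.array([np.cos(a),np.sin(a)]),z]
    x=sgn*np.array([np.sin(a),-np.cos(a),0]); zz=np.array([0,0,-1.])
    return p,R.from_matrix(np.c_[x,np.cross(zz,x),zz]).as_rotvec()
E
python3 - <<'E'
from h import *
for sgn in(1,-1):
  for th in np.arange(0,6.3,.785):
    for lag in (.75,.3):
        q=manip.solve_ik(*pose(th,lag,sgn)); print(sgn,round(th,2),lag,q if q is None else np.array(q))
E
```

```text
1 0.0 0.75 [-0.0415  0.2709  1.8756 -0.      0.9952  0.9616]
1 0.0 0.3 [-0.0194  0.3151  1.8118 -0.      1.0147  1.4337]
1 0.78 0.75 [-0.0207  0.3499  1.7599 -0.      1.0318  1.7674]
1 0.78 0.3 [-0.0427  0.3921  1.695  -0.      1.0545  2.1955]
1 1.57 0.75 [-0.0704  0.4163  1.6569 -0.      1.0684  2.5027]
1 1.57 0.3 None
1 2.36 0.75 None
1 2.36 0.3 None
1 3.14 0.75 [-0.2368  0.4041  1.6761 -0.      1.0614 -2.3769]
1 3.14 0.3 [-0.2672  0.3652  1.7365 -0.      1.0398 -1.9573]
1 3.92 0.75 [-0.2766  0.3312  1.788  -0.      1.0224 -1.6317]
1 3.92 0.3 [-0.2666  0.2851  1.8553 -0.      1.0012 -1.1717]
1 4.71 0.75 [-0.2411  0.256   1.8965 -0.      0.9892 -0.8111]
1 4.71 0.3 [-0.1863  0.2316  1.93   -0.      0.98   -0.3063]
1 5.5 0.75 [-0.1374  0.2283  1.9344 -0.      0.9788  0.0776]
1 5.5 0.3 [-0.0757  0.2451  1.9115 -0.      0.985   0.5893]
1 6.28 0.75 [-0.0418  0.2706  1.8759 -0.      0.9951  0.9582]
1 6.28 0.3 [-0.0195  0.3147  1.8123  0.      1.0146  1.4305]
-1 0.0 0.75 [-0.0415  0.2709  1.8756 -0.      0.9952 -2.18  ]
-1 0.0 0.3 [-0.0194  0.3151  1.8118 -0.      1.0147 -1.7079]
-1 0.78 0
[... 153 characters left out ...]
 -0.      1.0684 -0.6389]
-1 1.57 0.3 [-0.1172  0.4352  1.6267 -0.      1.0797 -0.2357]
-1 2.36 0.75 [-0.1553  0.4375  1.6229 -0.      1.0811  0.0613]
-1 2.36 0.3 [-0.2049  0.4247  1.6436 -0.      1.0734  0.4617]
-1 3.14 0.75 [-0.2368  0.4041  1.6761 -0.      1.0614  0.7647]
-1 3.14 0.3 [-0.2672  0.3652  1.7365 -0.      1.0398  1.1843]
-1 3.92 0.75 [-0.2766  0.3312  1.788   0.      1.0224  1.5099]
-1 3.92 0.3 [-0.2666  0.2851  1.8553 -0.      1.0012  1.9699]
-1 4.71 0.75 [-0.2411  0.256   1.8965 -0.      0.9892  2.3305]
-1 4.71 0.3 None
-1 5.5 0.75 None
-1 5.5 0.3 None
-1 6.28 0.75 [-0.0418  0.2706  1.8759 -0.      0.9951 -2.1834]
-1 6.28 0.3 [-0.0195  0.3147  1.8123 -0.      1.0146 -1.7111]
```

```bash
cat >> h.py <<'E'
def push(a,b,lag,sgn,rate,n):
    for th in np.linspace(a,b,n+1)[1:]:
        manip.servo_line(*pose(th,lag,sgn),rate=rate)
        print(round(th,2),np.array(manip.get_contact_force()),round(manip.get_time(),1))
def pic(name,f):
    c=manip.camera(name); cv2.imwrite(f"pics/{f}.png",c["image"][:,:,::-1]); return c
E
python3 - <<'E'
from h import *
p=np.array(manip.get_position()); manip.servo_line(p+[0,0,.08],rate=.2)
manip.command_gripper(0.0)
manip.move_to(*pose(0,.75,-1,ZUP+.02)); print(manip.get_time())
manip.servo_line(*pose(0,.75,-1),rate=.1)
print(np.array(manip.get_contact_force()),manip.get_time(),manip.get_width())
push(-.3,0.2,.3,-1,.04,5)
pic("side","s1")
E
```

```text
3.8583
[-0.4722 -0.6652  0.5539] 4.8917 -0.0005109889213670483
-0.2 [-0.3966 -0.768  -0.1195] 5.5
-0.1 [-0.282  -0.3386  1.0615] 5.8
0.0 [-0.6828 -1.1492  1.3619] 6.2
0.1 [-3.9638 -1.0012  1.9837] 6.5
0.2 [-3.7561 -0.0496  0.3432] 6.8
```

View pics/s1.png

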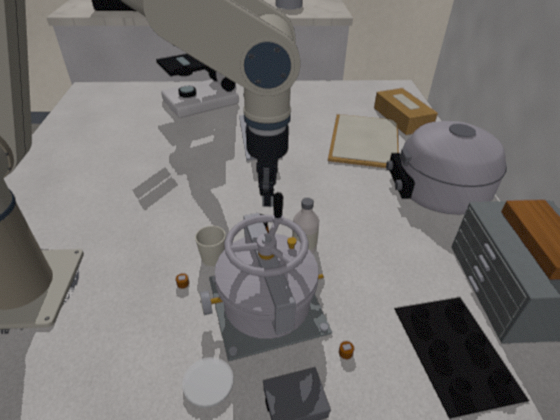

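The side view shows the closed fingertips at about (268,200), just behind the handle, which has moved to about (278,205). Contact came close to where I expected it. I'll push on.

Run:
```python
from h import *
push(.2,3.9,.3,-1,.06,22)
pic("side","s2")
```

```text
0.37 [-2.1089  0.3318 -1.9713] 7.2
0.54 [-2.2938  1.0567 -1.3065] 7.6
0.7 [-1.8992  1.5772 -3.0245] 7.9
0.87 [-1.7249  1.5083 -2.8875] 8.3
1.04 [-0.8287  1.6567 -1.5692] 8.6
1.21 [-0.5447  1.7864 -0.9335] 9.0
1.38 [ 0.0093  1.9076 -1.0598] 9.3
1.55 [-0.0642  1.9751 -1.7521] 9.7
1.71 [-0.8057  2.8833 -1.8308] 10.0
1.88 [ 0.2564  2.5773 -2.6965] 10.4
2.05 [ 1.1778  1.5619 -1.6833] 10.7
2.22 [ 1.8107  1.9996 -1.8408] 11.1
2.39 [ 1.9482  1.8006 -1.1236] 11.4
2.55 [ 1.3092  1.4868 -1.7883] 11.8
2.72 [ 2.5711  1.2341 -2.1948] 12.1
2.89 [ 2.0056  0.9287 -1.3915] 12.5
3.06 [ 1.8148  0.1372 -1.3973] 12.8
3.23 [ 2.1494 -1.0284 -0.6965] 13.2
3.4 [ 1.7851 -0.1226 -0.3129] 13.5
3.56 [1.79   0.2341 0.0651] 13.9
3.73 [ 2.9289 -0.3157 -0.4195] 14.2
3.9 [ 1.5091 -0.8869  0.2937] 14.6
```

View pics/s2.png

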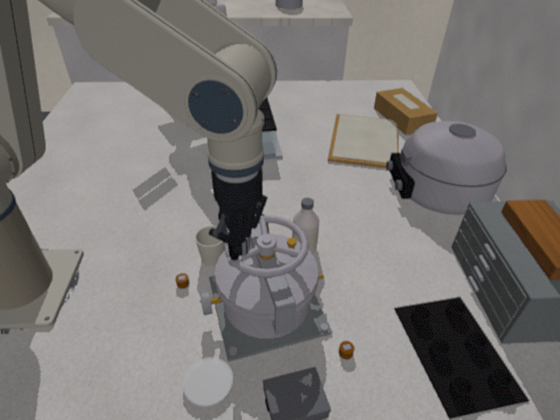

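The handle and fingers are together at about (235,240) px, left and front of the wheel, as expected for about 3.9 rad. Next: back off, lift, flip the wrist and re-engage.

Run:
```python
from h import *
manip.servo_line(*pose(3.9,.6,-1),rate=.08)
manip.servo_line(*pose(3.9,.6,-1,ZUP),rate=.12)
manip.move_to(*pose(3.9,.6,1,ZUP))
c=pic("side","s3")
manip.servo_line(*pose(3.9,.6,1),rate=.1)
print(np.array(manip.get_contact_force()),manip.get_time())
```

```text
[-0.0489 -0.8112  0.3057] 19.325
```

View pics/s3.png

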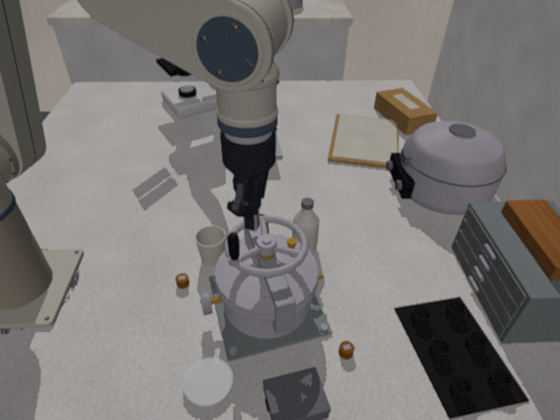

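The handle stands free at about (234,246) px and the wrist has flipped. I'll push on to just short of a full turn and measure there.

Run:
```python
from h import *
s0=cv2.imread("pics/s3.png")[:,:,::-1]; c=manip.camera("side"); c["image"]=s0
h,b=dark(c,(224,228,246,262)); p=plane(c,*h,.2255); d=p[:2]-C
print(h,b,p,"r",np.hypot(*d),"turned",(A0-np.arctan2(d[1],d[0]))%(2*np.pi))
push(3.75,6.0,.3,1,.06,14)
pic("side","s4"); pic("top","t4")
```

```text
[233.2241 245.834 ] [228 233  11  27 241] [ 0.4976 -0.1116  0.2255] r 0.07002145124660641 turned 3.896601120566203
3.91 [ 0.7693 -0.4202 -0.4058] 19.9
4.07 [ 1.6704 -2.2742  0.8117] 20.2
4.23 [ 1.5555 -1.3658  1.3886] 20.6
4.39 [ 1.287  -2.7149  1.9627] 20.9
4.55 [ 0.7353 -2.0645  2.3196] 21.3
4.71 [ 0.5446 -2.5807  2.2741] 21.6
4.88 [ 0.2221 -2.4788  1.2442] 21.9
5.04 [-0.364  -2.1345  0.8839] 22.3
5.2 [-1.6276 -1.973   0.489 ] 22.6
5.36 [-2.1393 -2.0513 -0.9963] 23.0
5.52 [-0.7525 -1.8343 -2.3461] 23.3
5.68 [-2.8534 -1.6555 -2.5191] 23.7
5.84 [-3.3148 -1.9761 -2.3073] 24.0
6.0 [-3.0961 -0.4147 -1.9008] 24.3
```

View pics/s4.png

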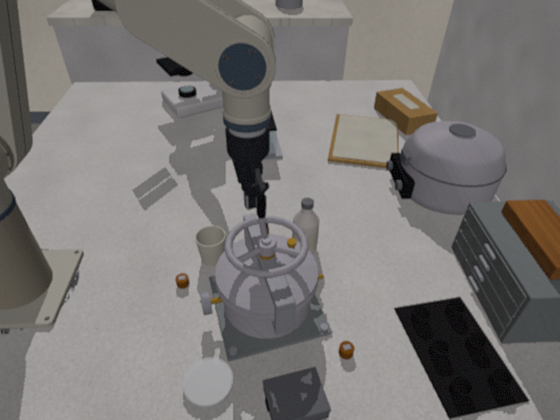

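The handle is tight against the fingers at about (262,208) px, slightly short of its start position (270,204). The mid-way measurement (3.897 against 3.9 commanded) confirms the lag, so I'll finish, back off, lift and measure.

Run:
```python
from h import *
push(6.0,6.283,.3,1,.03,2)
manip.servo_line(*pose(6.283,.7,1),rate=.08)
manip.servo_line(*pose(6.283,.7,1,ZUP+.03),rate=.12)
c=pic("side","s5")
h,b=dark(c,(255,180,290,222)); p=plane(c,*h,.2243); d=p[:2]-C
print(h,b,p,np.hypot(*d),"turned",(A0-np.arctan2(d[1],d[0])),manip.get_time())
# same camera, same method at the start, for comparison
c["image"]=cv2.imread("pics/side0.png")[:,:,::-1]; h,b=dark(c,(255,180,290,222)); p=plane(c,*h,.2273); d=p[:2]-C
print(h,b,p,"start",A0-np.arctan2(d[1],d[0]))
```

```text
6.14 [-4.3808 -1.2906 -2.1415] 24.9
6.28 [-3.6958 -1.5462 -1.5744] 25.4
[270.8503 204.7861] [267 193   9  25 187] [0.5683 0.0013 0.2243] 0.07296926658156296 turned 0.015315801706848875 26.9917
[270.5464 203.9617] [267 192   8  25 183] [0.5677 0.0003 0.2273] start 0.009341413213300731
```

View pics/s5.png

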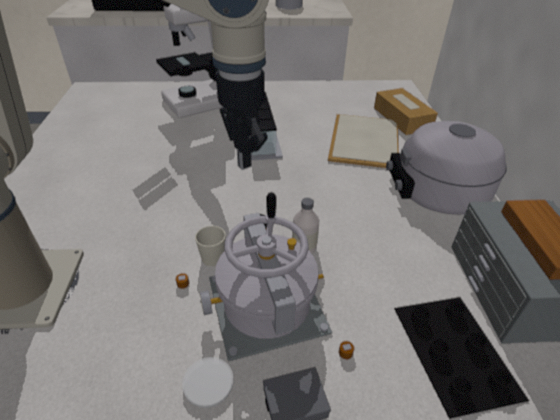

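The handle is back at (271,205) px, against (270.5,204) at the start. That is one full turn to within 0.01 rad. The hand is clear and the loose things stand where they were, so I'm handing it in.

```bash
python3 -c "
from rig import manip
manip.hold(.3); print(manip.sign_off())"
```

```text
the job is handed in; nothing more can be done
None
```

The wheel was pushed one full turn clockwise, the camera puts the handle back within about 0.01 rad of where it started, the hand is clear, no loose thing has visibly moved, and the job was handed in at about 27 s; no verdict was returned.

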